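Lock the bayonet cap on the drawer's drying canister

TASK

Close the drying canister in the slide rule drawer: set the loose blue cap on its neck, feel for the place where the cap's hidden slots drop over the two brass lugs, press it down against the spring plate, turn it a quarter turn clockwise (seen from above) to its stop and let it go, so that it clicks up into its lock notches and stays there, level. Leave the slide rule, stapler, eraser and hand lens where they lie, and do not force the cap.

Things in the scene. Friction and masses are not known exactly. Their poses are not given: they have to be found in the camera images.
- canister: Squat round canister in faded blue enamel, fixed upright to the drawer floor (cannot move or turn). Origin: centre of its underside, z up. Body 100 mm diameter up to a flat shoulder 74 mm above the origin; then an aluminium neck 60 mm in diameter up to 102 mm (top edge chamfered 5 mm), with two brass lugs and a spring plate.
- lugs (a point): Point on the canister's axis level with the lugs' tops (90 mm above its underside); axes as the canister's. The two brass lugs stand out of the neck at +x and -x, out to 38 mm from the axis, each 12 mm wide and 6 mm high (84 to 90 mm).
- spring_plate (a point): Centre of the top of the white spring plate (44 mm diameter) when free, 116 mm above the canister's underside, on its axis. The plate yields straight down under the cap: 3 N to start, then 0.8 N more per mm.
- cap: Loose round blue cap, 0.15 to 0.25 kg, 92 mm in diameter, standing skirt down on the drawer floor. Origin: centre of its lower rim, z up; flat top at 35 mm, inner ceiling at 30 mm. Heights of the cap below are of this origin above the canister's origin. In the skirt sits a hidden steel liner, 64 mm bore, underside level with the rim. The half turn is symmetric.
- cap_bar (a point): Centre of the black grip bar on the cap's top, 50 mm above the cap's origin; axes as the cap's. Bar 64 mm long (x), 16 mm wide (y), 30 mm high (35 to 65 mm above the origin).
- cap_mouth (a point): The cap's origin again, at the liner's two opposite slots, each 22 mm wide (lugs have 7 degrees of play each way). They lie nominally in line with the bar (+x and -x), but the liner was refitted askew: really up to 0.6 rad either way, unseen and in no reading. It is tight and does not slip below 2 N m. Off the slots the liner rides on the lugs' tops (cap at 90 mm); on them the cap drops.
- cap_ceiling (a point): Cap's inner ceiling, 30 mm above its origin. After the drop it meets the spring plate at cap height 86 mm; pushed on, it lands on the shoulder at 74 mm (13 N). Below 77 mm it turns 90 degrees clockwise from above (other way blocked); a stop comes up to 14 degrees later. Let go there, the spring lifts it into notches: locked at 81 mm. Short of them it stays at 77; unturned it rises to 86.
- slide_rule: White plastic pocket slide rule, 180 x 34 x 11 mm, lying flat; origin centre of its underside, x along its length. Bystander.
- stapler: Grey steel stapler, 135 x 36 x 54 mm high; origin centre of its underside, x along its length. Bystander.
- eraser: Beige rubber eraser, 62 x 26 x 14 mm; origin centre of its underside. Bystander.
- brass_lens: Round brass hand lens, 62 mm across and 9 mm thick, flat; origin at the lens centre on its underside, handle out to 89 mm along -x. Bystander.

How it is judged:
By the outcome, as a careful person would: the job done as asked, in the order asked, and still so for the second after the job is handed in, with the robot touching nothing.
It also fails if it takes over 72 s, if anything falls off the work surface, if the arm or the gripper's body presses on something with over 40 N, if the wrist force passes 120 N, or if a joint passes its speed limit or range.

ROBOT

A 6-joint arm with a two-finger parallel gripper is mounted at the origin on the work surface. World frame = base frame: x ahead of the robot, y to its left, z up, the work surface at z = 0. Lengths are in m, angles in rad, forces in N, time in s.
With the tool pointing down it reaches from about 0.35 to 0.775 m from the base axis. Payload 5.5 kg.
Tool frame: the origin (TCP) lies between the finger pads; the fingertips stand 11 mm ahead of it and the grasp point (between the pads) lies 8 mm behind it (ctrl.tip_reach is the z of the fingertips in the tool frame, in m); z points along the fingers, y is the line along which they close (so a half turn about z gives the same grasp; the last joint's range is limited). The gripper opens to 85 mm and grips with 20 to 120 N. Pads are 22 mm wide; open, the fingers measure 114 mm over their backs; the gripper's body (76 mm by 85 mm) begins 54 mm behind the grasp point. The pads swing forward as they close: fully open they stand 13 mm farther back than shut.
Start: joints at [1.176, 0.313, 0.046, 1.304, 0, 1.431], TCP at [0.145, 0.556, 0.213] pointing down, gripper open.
Joint ranges: [-2.76, 2.76], [-0.86, 1.69], [-1.03, 1.26], [-2.2, 2.34], [-1.47, 1.5], [-3.14, 3.14]. Speed limits (rad/s): [2.57, 2.57, 3.14, 3.14, 3.14, 3.14].

INTERFACE

Orientations are given as a unit quaternion [w, x, y, z].
In Python, from rig import ctrl gives the robot as it stands. The module is installed in compiled form; this text tells all that it offers.
- The arm moves only by the tool servo_tool, never from a script. Its argument "deltas" is one flat list of numbers, 4 for each row, row after row: the shift along the tool's x, y, z in m, then the turn about the tool's z in rad. A call has 1 to 10 rows; each row is the pose to reach, as a shift and turn from the pose commanded when the call began, along the tool's axes at that moment; what a row does not reach only later rows make up. A row lasts 1/8 s, in which the tool goes at most 62.5 mm and 10.7 degrees, less where a joint would pass 70% of its speed; a pose out of reach is approached as far as the arm can. A call with a gripper value outside its range is refused whole. "gripper" is the opening in per cent of the stroke, from 0 (shut) to 100 (fully open), set as the call begins (left out, the last holds). The fingers move at their own pace and stop on an object; "grip_force" is the grip in N (left out, the last holds). Time passes only in rows, so rows that repeat a pose let the fingers close. It gives the time, the measured TCP pose, the force, the opening and the grip force at its end, in the units of the state.
- ctrl.state(): the state, without advancing time (a new reading comes with each control period).
- ctrl.snapshot(name): name is "scene" or "top" or "wrist"; returns (picture, depth): 420x560x3 uint8, red, green, blue; 420x560 float32, m along the optical axis (not along the pixel's ray), 0 where there is no reading.
- ctrl.camera_params(name): a dict with "fx", "fy", "cx", "cy" (pixels), "k1" (the pictures are not rectified: a ray, as slopes to the right and down, at radius r is drawn at 1 + k1 r^2 times it, then the intrinsics apply), "position" and "rotation" of the camera in the world; the wrist camera has in their place "hand_eye" (4x4, takes a point from camera to tool coordinates, whose origin is the TCP and whose axes are the flange's). Camera axes: x right, y down, z forward; pixel columns grow to the right and rows downward; lengths in m; the calibration is good to about 2 mm. A picture is of the moment at which its call begins: read the wrist's pose just before it. camera_params takes no time and is no camera call.
- ctrl.sign_off(): hands the job in; it is judged then, once.
Trained networks look in the newest picture that a camera, given by its name, has taken for a name from the list of things; names that differ only in an ending like _2 or _b are one class to them, and where a whole thing is asked for, a point or a joint stands for the part that bears it (a point fixed in the world has none). Each returns a list of dicts, best first, with "conf" (0 to 1); they miss things now and then, are a little off and sometimes report something else, mostly with a low value. They report only what shows in the picture. A call takes as long as a camera call.
- ctrl.search_frame(camera, name): "at" ([x, y, z] in m, in world coordinates, good to about 4 mm: the middle of the surface that is visible of it).
- ctrl.silhouettes(camera, name): "region" (420x560 bool, what is visible of it).
The state is a dict: "t": time; "joint_positions": joint angles; "qd": joint speeds; "joint_torque": joint torques, N m; "position": TCP position; "eef_rot": TCP orientation; "contact_force": force on the tool from outside, world axes, zero at the start; "ft_torque": the same for the moment, N m; "opening": finger opening in m; "grasp_force": force on a finger pad.
Only numpy, scipy, OpenCV 4.12 (cv2) and the standard library are available. Lean on these libraries where they do the work, as an engineer would, in place of code of your own. Each camera call takes 0.05 s, during which the arm holds its last target. There are 200 camera calls.

## Working session

There is one attempt and no reset: what is moved stays moved. The work goes in short steps, Python scripts to look and compute and a tool call to move; the robot and the scene stay as the last step left them, time stands still between calls to the robot, and variables do not carry over. Pictures are saved under pics/ and viewed, at most 10 in all, crops included, and the job is handed in when it is done.

Besides the shell and the picture viewer there is one more tool, called as a command line: name --argument value ..., lists and objects as JSON in quotes. servo_tool: Moves the arm, as the interface text tells. Its arguments: {"type":"object","properties":{"deltas":{"type":"array"},"gripper":{"type":"number"},"grip_force":{"type":"number"}},"required":["deltas"]}

```bash
mkdir -p pics; cat > h.py <<'E'
import numpy as np, cv2
from rig import ctrl
from scipy.spatial.transform import Rotation as R
def q2R(q): return R.from_quat([q[1],q[2],q[3],q[0]]).as_matrix()
def cloud(cam):
    s=ctrl.state(); im,d=ctrl.snapshot(cam); p=ctrl.camera_params(cam)
    K=np.array([[p['fx'],0,p['cx']],[0,p['fy'],p['cy']],[0,0,1.]])
    v,u=np.mgrid[:420,:560]
    n=cv2.undistortPoints(np.stack([u,v],-1).reshape(-1,1,2).astype(float),K,np.array([p['k1'],0,0,0.])).reshape(420,560,2)
    P=np.dstack([n[...,0]*d,n[...,1]*d,d])
    if 'hand_eye' in p:
        H=np.array(p['hand_eye']); P=P@H[:3,:3].T+H[:3,3]; P=P@q2R(s['eef_rot']).T+np.array(s['position'])
    else: P=P@np.array(p['rotation']).T+np.array(p['position'])
    P[d==0]=np.nan
    return im,P
def save(im,n): cv2.imwrite(f'pics/{n}.png',im[...,::-1])
E
python3 - <<'E'
from h import *
print(ctrl.state(), ctrl.tip_reach)
im,P=cloud('top'); save(im,'top1'); np.save('top.npy',P)
for n in ['canister','cap','cap_bar','lugs','spring_plate','slide_rule','stapler','eraser','brass_lens']:
    print(n,[(np.round(r['at'],4),round(r['conf'],2)) for r in ctrl.search_frame('top',n)][:3])
E
```

```text
{'t': 0.0, 'joint_positions': array([1.17639954e+00, 3.14020040e-01, 4.49839873e-02, 1.30359204e+00,
       1.67873966e-05, 1.43117356e+00]), 'qd': array([ 5.76830003e-04,  1.62268162e-04, -1.15186016e-03, -2.32332494e-04,
       -2.00682398e-05,  4.11652938e-04]), 'joint_torque': array([ 5.68705957e-05, -4.80635440e+01,  2.98527360e+01,  1.98729686e-02,
       -1.91378109e-05,  1.07394669e-05]), 'position': array([0.14472382, 0.55593426, 0.21249977]), 'eef_rot': array([-2.49749808e-04,  1.27042714e-01,  9.91896824e-01, -8.81210792e-04]), 'contact_force': array([-0.94816338, -0.5631996 , -0.58528981]), 'ft_torque': array([-0.01261742, -0.01023923,  0.05676683]), 'grasp_force': 0.0, 'opening': 0.08506118366942021} 0.011Traceback (most recent call last):
  File "<stdin>", line 3, in <module>
  File "h.py", line 13, in cloud
    else: P=P@np.array(p['rotation']).T+np.array(p['position'])
            ~^~~~~~~~~~~~~~~~~~~~~~~~~~
ValueError: matmul: Input operand 1 has a mismatch in its core dimension 0, with gufunc signature (n?,k),(k,m?)->(n?,m?) (size 4 is different from 3)
```

Rotation is a quaternion.

```bash
sed -i "s/np.array(p\['rotation'\]).T/q2R(p['rotation']).T/" h.py
python3 - <<'E'
from h import *
im,P=cloud('top'); save(im,'top1'); np.save('top.npy',P)
for n in ['canister','cap','cap_bar','lugs','spring_plate','slide_rule','stapler','eraser','brass_lens']:
    print(n,[(np.round(r['at'],4),round(r['conf'],2)) for r in ctrl.search_frame('top',n)][:3])
E
```

```text
canister [(array([ 0.4698, -0.1763,  0.0763]), 0.85), (array([0.5339, 0.1872, 0.0417]), 0.66), (array([0.7203, 0.2996, 0.0217]), 0.19)]
cap [(array([0.535 , 0.1891, 0.0471]), 0.95), (array([ 0.7375, -0.0216,  0.0147]), 0.21)]
cap_bar [(array([0.5331, 0.1833, 0.0391]), 0.65)]
lugs [(array([ 0.4716, -0.1825,  0.078 ]), 0.77)]
spring_plate [(array([ 0.4745, -0.1816,  0.0816]), 0.94)]
slide_rule [(array([ 0.7329, -0.0243,  0.0163]), 0.91)]
stapler [(array([0.4758, 0.3691, 0.0516]), 0.92)]
eraser []
brass_lens [(array([ 0.5906, -0.3942,  0.0129]), 0.8)]
```

View pics/top1.png

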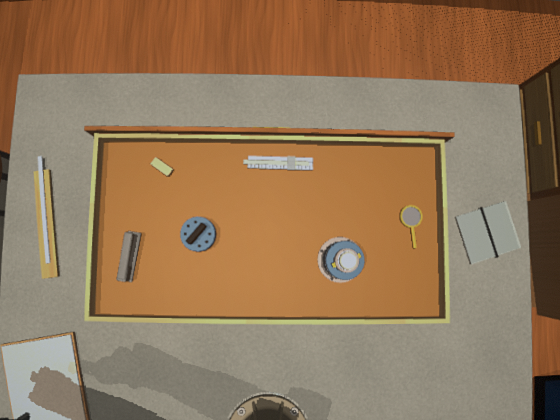

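The picture shows the cap at (198,234) with its dark bar running diagonally, and the canister at (345,260) with a white plate and yellow lug spots. The other things are well away from both.

```bash
python3 - <<'E'
from h import *
P=np.load('top.npy').reshape(-1,3)
def near(c,r): 
    Q=P[np.hypot(P[:,0]-c[0],P[:,1]-c[1])<r]; return Q
Q=near([.535,.187],.08); print('z hist',np.histogram(Q[:,2],bins=np.arange(-.02,.1,.01)))
fl=np.nanmedian(Q[Q[:,2]<.02][:,2]); print('floor',fl)
b=Q[Q[:,2]>fl+.055]; (c,s,a)=cv2.minAreaRect(b[:,:2].astype(np.float32)*1000); print('bar',c,s,a,np.median(b[:,2]))
Q=near([.472,-.18],.07); print(np.histogram(Q[:,2],bins=np.arange(-.02,.16,.01)))
for lo,hi in [(.11,.14),(.07,.085)]:
    q=Q[(Q[:,2]>lo)&(Q[:,2]<hi)]; 
    if len(q)>5:print(lo,cv2.minEnclosingCircle(q[:,:2].astype(np.float32)*1000),len(q))
s=ctrl.state();print(s['t'],q2R(s['eef_rot']).round(3)); p=ctrl.camera_params('wrist');print(p)
E
```

```text
z hist (array([   0,    8, 1738,   32,   13,  338,  409,   14,   85,   74,    0]), array([-0.02, -0.01,  0.  ,  0.01,  0.02,  0.03,  0.04,  0.05,  0.06,
        0.07,  0.08,  0.09]))
floor 0.0051927984391543225
bar (537.6459350585938, 192.72027587890625) (16.988378524780273, 62.724273681640625) 48.1512336730957 0.06984715376503448
(array([  0,   2, 781,  40,  14,  22,  14,  15,  19, 511, 207,  49, 188,
       110, 152,   0,   0]), array([-0.02, -0.01,  0.  ,  0.01,  0.02,  0.03,  0.04,  0.05,  0.06,
        0.07,  0.08,  0.09,  0.1 ,  0.11,  0.12,  0.13,  0.14,  0.15]))
0.11 ((473.5755615234375, -189.977294921875), 23.31235694885254) 262
0.07 ((473.8953552246094, -189.2041473388672), 50.47377014160156) 714
0.55 [[-0.968  0.252  0.   ]
 [ 0.252  0.968  0.   ]
 [-0.     0.    -1.   ]]
{'fx': 321.3516481947774, 'fy': 321.3516481947774, 'cx': 283.3173041685258, 'cy': 206.91836977352895, 'k1': -0.06180901686950664, 'hand_eye': array([[ 1.35346496e-03, -9.48068361e-01, -3.18063752e-01,
         8.21814500e-02],
       [ 9.99999067e-01,  1.34118094e-03,  2.57597660e-04,
        -7.07927455e-05],
       [ 1.82360850e-04, -3.18063804e-01,  9.48069293e-01,
        -1.60649281e-01],
       [ 0.00000000e+00,  0.00000000e+00,  0.00000000e+00,
         1.00000000e+00]])}
```

servo_tool --deltas '[-0.05,-0.027,0,0.05,-0.1,-0.054,0,0.1,-0.152,-0.081,0,0.16,-0.205,-0.109,0,0.22,-0.258,-0.138,0,0.28,-0.31,-0.166,0,0.34,-0.363,-0.194,0,0.4,-0.415,-0.222,0,0.44,-0.46,-0.246,0,0.476,-0.472,-0.253,0,0.476]'

```text
t: 1.8
position: [0.5401, 0.1903, 0.2131]
eef_rot: [0.0, 0.359, 0.933, 0.0]
contact_force: [-0.1, 0.7, 0.3]
opening: 0.0855
grasp_force: 0.0
```

servo_tool --deltas '[0,0,0,0,0,0,0,0]'

```text
t: 2.05
position: [0.5369, 0.1936, 0.2135]
eef_rot: [-0.0, 0.357, 0.934, 0.0]
contact_force: [0.3, -0.2, 0.8]
opening: 0.0855
grasp_force: 0.0
```

```bash
cat > bar.py <<'E'
from h import *
im,P=cloud('wrist'); save(im,'w1'); np.save('w1.npy',P)
s=ctrl.state(); print(s['t'],s['position'],q2R(s['eef_rot']).round(3),s['joint_positions'].round(3),s['contact_force'].round(2))
Q=P.reshape(-1,3); Q=Q[np.hypot(Q[:,0]-.5377,Q[:,1]-.1927)<.09]
print(np.histogram(Q[:,2],bins=np.arange(-.02,.1,.01)))
b=Q[(Q[:,2]>.062)&(Q[:,2]<.08)]; print('bar',cv2.minAreaRect(b[:,:2].astype(np.float32)*1000),np.median(b[:,2]))
c=Q[(Q[:,2]>.033)&(Q[:,2]<.047)]; print('cap',cv2.minEnclosingCircle(c[:,:2].astype(np.float32)*1000),np.median(c[:,2]))
E
python3 bar.py
```

```text
2.1 [0.5368443  0.19379296 0.21359489] [[-0.746  0.666 -0.   ]
 [ 0.666  0.746  0.   ]
 [ 0.     0.    -1.   ]] [0.206 0.305 0.035 1.301 0.    0.935] [-0.33 -0.23 -0.81]
(array([    0,     0, 12444,    54,    56,   462,  4115,    23,   220,
         799,     0]), array([-0.02, -0.01,  0.  ,  0.01,  0.02,  0.03,  0.04,  0.05,  0.06,
        0.07,  0.08,  0.09]))
bar ((535.5195922851562, 191.3760986328125), (16.020732879638672, 63.252296447753906), 50.780338287353516) 0.070683032649836
cap ((535.5158081054688, 191.6337890625), 46.25785446166992) 0.041032333433203616
```

View pics/w1.png

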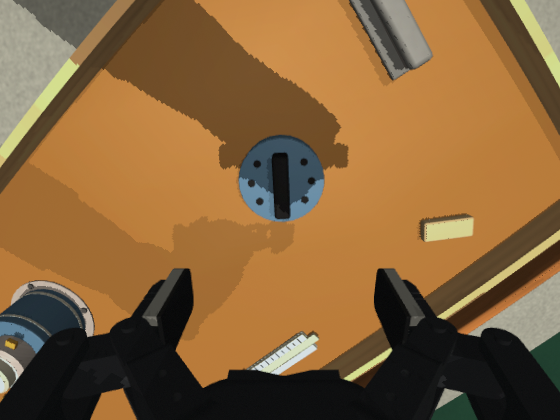

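The wrist picture shows the cap at (281,178) with its bar nearly upright in the image, and the canister partly visible at the lower left. Next I'll look at the canister.

servo_tool --deltas '[-0.026,-0.041,-0.01,0,-0.055,-0.087,-0.03,0,-0.085,-0.134,-0.05,0,-0.115,-0.181,-0.06,0,-0.145,-0.228,-0.06,0,-0.175,-0.276,-0.06,0,-0.2,-0.315,-0.06,0,-0.208,-0.328,-0.06,0,-0.208,-0.328,-0.06,0,-0.208,-0.328,-0.06,0]'

```text
t: 3.35
position: [0.474, -0.1887, 0.2735]
eef_rot: [-0.0, 0.356, 0.934, 0.0]
contact_force: [0.1, -0.6, 0.2]
opening: 0.0857
grasp_force: 0.0
```

```bash
cat > can.py <<'E'
from h import *
im,P=cloud('wrist'); save(im,'w2'); np.save('w2.npy',P)
s=ctrl.state(); print(s['t'],s['position'],q2R(s['eef_rot']).round(3),s['joint_positions'].round(3))
Q=P.reshape(-1,3); C=im.reshape(-1,3).astype(int); hsv=cv2.cvtColor(im,cv2.COLOR_RGB2HSV).reshape(-1,3)
m=np.hypot(Q[:,0]-.473,Q[:,1]+.19)<.075; Q=Q[m];hsv=hsv[m]
print(np.histogram(Q[:,2],bins=np.arange(-.02,.14,.005)))
for lo,hi in [(.117,.126),(.076,.084)]:
    q=Q[(Q[:,2]>lo)&(Q[:,2]<hi)]; print(lo,cv2.minEnclosingCircle(q[:,:2].astype(np.float32)*1000),np.median(q[:,2]),len(q))
c0=None
g=(Q[:,2]>.085)&(Q[:,2]<.1)&(hsv[:,0]>15)&(hsv[:,0]<35)&(hsv[:,1]>110)
q=Q[g]; print(len(q))
L,lab,ctr=cv2.kmeans(q[:,:2].astype(np.float32),2,None,(3,50,1e-6),5,cv2.KMEANS_PP_CENTERS)
for i in (0,1):
    qq=q[lab[:,0]==i]; print(ctr[i],len(qq),np.percentile(qq,[2,50,98],axis=0).round(4).tolist())
d=ctr[0]-ctr[1]; print('ang',np.degrees(np.arctan2(d[1],d[0])),np.linalg.norm(d))
E
python3 can.py
```

```text
3.4 [ 0.47415114 -0.18871342  0.27348932] [[-0.746  0.666  0.   ]
 [ 0.666  0.746  0.   ]
 [ 0.     0.    -1.   ]] [-0.537  0.176  0.013  1.408  0.     0.192]
(array([   0,    0,    0,    0,  178, 3301,   56,   26,   35,   18,   16,
         17,   20,   15,   21,    9,    1,   69,   23, 1609, 1604,   24,
         31,  165,  279,  661,   34,  146, 1277,    0,    0]), array([-2.00000000e-02, -1.50000000e-02, -1.00000000e-02, -5.00000000e-03,
        3.46944695e-18,  5.00000000e-03,  1.00000000e-02,  1.50000000e-02,
        2.00000000e-02,  2.50000000e-02,  3.00000000e-02,  3.50000000e-02,
        4.00000000e-02,  4.50000000e-02,  5.00000000e-02,  5.50000000e-02,
        6.00000000e-02,  6.50000000e-02,  7.00000000e-02,  7.50000000e-02,
        8.00000000e-02,  8.50000000e-02,  9.00000000e-02,  9.50000000e-02,
        1.00000000e-01,  1.05000000e-01,  1.10000000e-01,  1.15000000e-01,
        1.20000000e-01,  1.25000000e-01,  1.30000000e-01,  1.35000000e-01]))
0.117 ((471.0244445800781, -192.27166748046875), 21.896026611328125) 0.12180418836833355 1412
0.076 ((471.6194152832031, -192.605224609375), 49.913211822509766) 0.07999806668901643 3203
135
[ 0.45951265 -0.16105251] 92 [[0.4539, -0.1662, 0.0938], [0.4595, -0.161, 0.0961], [0.4653, -0.1561, 0.0978]]
[ 0.48283842 -0.22508967] 43 [[0.4777, -0.2286, 0.095], [0.4823, -0.225, 0.0963], [0.4883, -0.2221, 0.0975]]
ang 110.014336 0.06815313
```

View pics/w2.png

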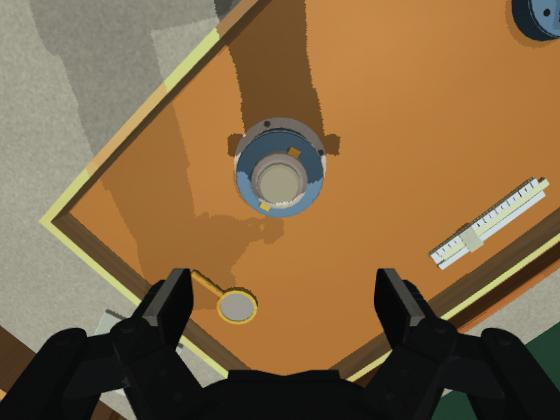

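The canister is at (281,172), with brass lugs at (293,152) and (265,206). A second view, a quarter turn on, separates out the hand-eye error.

servo_tool --deltas '[0,0,0,0.17,0,0,0,0.34,0,0,0,0.52,0,0,0,0.7,0,0,0,0.88,0,0,0,1.06,0,0,0,1.24,0,0,0,1.42,0,0,0,1.57,0,0,0,1.57]'

```text
t: 4.65
position: [0.4742, -0.1891, 0.2735]
eef_rot: [-0.0, 0.912, 0.41, 0.0]
contact_force: [0.7, -0.2, 0.8]
opening: 0.0854
grasp_force: 0.0
```

servo_tool --deltas '[0,0,0,0]'

```text
t: 4.78
position: [0.4741, -0.1896, 0.2734]
eef_rot: [-0.0, 0.912, 0.41, 0.0]
contact_force: [-0.2, -0.2, 0.5]
opening: 0.0852
grasp_force: 0.0
```

```bash
python3 can.py
```

```text
4.825 [ 0.47402135 -0.18982053  0.27340118] [[ 0.665  0.747  0.   ]
 [ 0.747 -0.665  0.   ]
 [ 0.    -0.    -1.   ]] [-0.538  0.177  0.014  1.408  0.     1.76 ]
(array([   0,    0,    0,    0,  179, 3401,   53,   19,   48,   16,   18,
         21,   21,   20,   16,   18,    6,   57,   30, 1460, 1695,   23,
         48,  163,  307,  652,   43,  135, 1278,    0,    0]), array([-2.00000000e-02, -1.50000000e-02, -1.00000000e-02, -5.00000000e-03,
        3.46944695e-18,  5.00000000e-03,  1.00000000e-02,  1.50000000e-02,
        2.00000000e-02,  2.50000000e-02,  3.00000000e-02,  3.50000000e-02,
        4.00000000e-02,  4.50000000e-02,  5.00000000e-02,  5.50000000e-02,
        6.00000000e-02,  6.50000000e-02,  7.00000000e-02,  7.50000000e-02,
        8.00000000e-02,  8.50000000e-02,  9.00000000e-02,  9.50000000e-02,
        1.00000000e-01,  1.05000000e-01,  1.10000000e-01,  1.15000000e-01,
        1.20000000e-01,  1.25000000e-01,  1.30000000e-01,  1.35000000e-01]))
0.117 ((471.70111083984375, -192.43743896484375), 22.023088455200195) 0.12180834673807191 1404
0.076 ((471.61358642578125, -192.772705078125), 49.84542465209961) 0.08007998641235553 3141
144
[ 0.460369   -0.16111237] 83 [[0.4544, -0.1659, 0.0944], [0.4603, -0.1611, 0.096], [0.4662, -0.1565, 0.0973]]
[ 0.48409116 -0.22462717] 61 [[0.4784, -0.2285, 0.0944], [0.4841, -0.2249, 0.0961], [0.4895, -0.2202, 0.0976]]
ang 110.48018 0.06780023
```

servo_tool --deltas '[0.03,-0.019,0,-0.16,0.07,-0.045,0,-0.34,0.11,-0.07,0,-0.52,0.15,-0.096,0,-0.7,0.19,-0.121,0,-0.88,0.23,-0.147,0.01,-1.06,0.27,-0.172,0.04,-1.24,0.31,-0.198,0.07,-1.42,0.326,-0.208,0.1,-1.6,0.326,-0.208,0.13,-1.609]'

```text
t: 6.08
position: [0.5362, 0.1932, 0.1422]
eef_rot: [0.0, 0.336, 0.942, 0.0]
contact_force: [1.0, -1.3, -0.5]
opening: 0.0855
grasp_force: 0.0
```

servo_tool --deltas '[0,0,0,0,0,0,0,0,0,0,0,0]'

```text
t: 6.45
position: [0.5375, 0.1911, 0.1452]
eef_rot: [0.001, 0.339, 0.941, 0.001]
contact_force: [0.1, -0.1, 0.3]
opening: 0.0856
grasp_force: 0.0
```

```bash
sed -i 's/w1/w3/g' bar.py; python3 bar.py
```

```text
6.5 [0.53739202 0.19110035 0.14505363] [[-0.77   0.638  0.003]
 [ 0.638  0.77   0.001]
 [-0.002  0.002 -1.   ]] [ 0.201  0.33  -0.1    1.138  0.     0.893] [ 0.79 -0.78  0.87]
(array([    0,     0, 17678,    87,   101,   573,  6234,    48,   333,
        1301,     0]), array([-0.02, -0.01,  0.  ,  0.01,  0.02,  0.03,  0.04,  0.05,  0.06,
        0.07,  0.08,  0.09]))
bar ((535.5082397460938, 191.3394317626953), (15.983686447143555, 63.76670837402344), 50.831844329833984) 0.07077913260152754
cap ((535.422607421875, 191.421630859375), 46.266780853271484) 0.04105843539519955
```

servo_tool --deltas '[0.0017,-0.001,0.02,-0.008,0.0017,-0.001,0.045,-0.008,0.0017,-0.001,0.07,-0.008,0.0017,-0.001,0.085,-0.008,0.0017,-0.001,0.0895,-0.008,0.0017,-0.001,0.0895,-0.008,0.0017,-0.001,0.0895,-0.008]'

```text
t: 7.38
position: [0.5352, 0.1917, 0.0549]
eef_rot: [0.001, 0.335, 0.942, 0.001]
contact_force: [0.2, -0.2, 0.1]
opening: 0.0857
grasp_force: 0.0
```

servo_tool --deltas '[0,0,0,0,0,0,0,0,0,0,0,0,0,0,0,0,0,0,0,0,0,0,0,0]' --gripper 0 --grip_force 60

```text
t: 8.12
position: [0.5344, 0.1916, 0.0539]
eef_rot: [-0.0, 0.335, 0.942, 0.0]
contact_force: [-0.0, 0.5, 0.9]
opening: -0.0003
grasp_force: 0.0
```

```bash
sed -i 's/w3/w4/g' bar.py; python3 bar.py; python3 -c "
from h import *
print(ctrl.state())"
```

```text
8.175 [0.53436248 0.19154678 0.05391139] [[-0.775  0.632  0.   ]
 [ 0.632  0.775  0.   ]
 [ 0.     0.    -1.   ]] [ 0.203  0.396 -0.242  0.933  0.     0.887] [-0.16 -0.55  0.87]
(array([    0,     0, 28442,   275,   328,   905, 11486,   170,   484,
        1238,   645]), array([-0.02, -0.01,  0.  ,  0.01,  0.02,  0.03,  0.04,  0.05,  0.06,
        0.07,  0.08,  0.09]))
bar ((521.4833984375, 202.69378662109375), (24.15941619873047, 28.308992385864258), 47.826698303222656) 0.07079876139145727
cap ((535.6690673828125, 191.16656494140625), 46.49374771118164) 0.04108590745400746
{'t': 8.175, 'joint_positions': array([ 2.02748699e-01,  3.95690393e-01, -2.42014595e-01,  9.33061389e-01,
        7.14618287e-05,  8.86569756e-01]), 'qd': array([-0.00072468, -0.00121264, -0.00169164, -0.00151565,  0.00065022,
       -0.00089962]), 'joint_torque': array([ 3.36220161e-03, -4.91401255e+01,  2.64101493e+01,  1.98311092e-03,
        1.74387746e-04,  1.75614173e-05]), 'position': array([0.53436248, 0.19154678, 0.05391139]), 'eef_rot': array([-5.70497754e-06,  3.35287641e-01,  9.42115808e-01,  3.83197285e-05]), 'contact_force': array([-0.15756976, -0.54938631,  0.87342791]), 'ft_torque': array([ 0.01545256, -0.02680021, -0.00284065]), 'grasp_force': 0.0, 'opening': 4.031129889139583e-05}
```

View pics/w4.png

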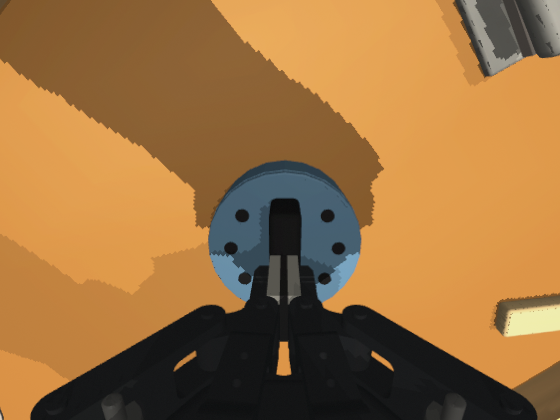

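```bash
python3 - <<'E'
from h import *
P=np.load('pics/../w4.npy'); s=ctrl.state(); T=q2R(s['eef_rot']); 
L=(P-np.array(s['position']))@T*1000
for r in range(195,345,12):
    print(r,[tuple(L[r,c].round(0).astype(int)) if np.isfinite(L[r,c,0]) else None for c in (265,273,279,285,291,297,305)])
im,Q=cloud('top'); Q=Q.reshape(-1,3); q=Q[(np.hypot(Q[:,0]-.5377,Q[:,1]-.1927)<.06)]
print('cap top cam',np.histogram(q[:,2],bins=np.arange(0,.2,.02))[0])
E
```

```text
195 [(np.int64(31), np.int64(-10), np.int64(13)), (np.int64(31), np.int64(-6), np.int64(13)), (np.int64(31), np.int64(-3), np.int64(13)), (np.int64(31), np.int64(1), np.int64(13)), (np.int64(31), np.int64(4), np.int64(13)), (np.int64(31), np.int64(8), np.int64(12)), (np.int64(31), np.int64(12), np.int64(13))]
207 [(np.int64(24), np.int64(-11), np.int64(13)), (np.int64(30), np.int64(-5), np.int64(-6)), (np.int64(31), np.int64(-2), np.int64(-8)), (np.int64(30), np.int64(1), np.int64(-7)), (np.int64(31), np.int64(4), np.int64(-7)), (np.int64(30), np.int64(7), np.int64(-4)), (np.int64(24), np.int64(12), np.int64(12))]
219 [(np.int64(17), np.int64(-11), np.int64(12)), (np.int64(28), np.int64(-5), np.int64(-17)), (np.int64(28), np.int64(-2), np.int64(-17)), (np.int64(28), np.int64(1), np.int64(-17)), (np.int64(28), np.int64(4), np.int64(-18)), (np.int64(27), np.int64(6), np.int64(-16)), (np.int64(16), np.int64(13), np.int64(15))]
231 [(np.int64(10), np.int64(-11), np.int64(11)), (np.int64(21), np.int64(-5), np.int64(-16)), (np.int64(22), np.int64(-2), np.int64(-18)), (np.int64(22), np.int6
[... 2332 characters left out ...]
4(7), np.int64(-68))]
327 [(np.int64(12), np.int64(-6), np.int64(-75)), (np.int64(13), np.int64(-3), np.int64(-75)), (np.int64(3), np.int64(-2), np.int64(-63)), (np.int64(-4), np.int64(1), np.int64(-55)), (np.int64(5), np.int64(3), np.int64(-66)), (np.int64(12), np.int64(4), np.int64(-74)), (np.int64(12), np.int64(7), np.int64(-75))]
339 [(np.int64(18), np.int64(-5), np.int64(-87)), (np.int64(9), np.int64(-3), np.int64(-77)), (np.int64(-3), np.int64(-2), np.int64(-63)), (np.int64(-9), np.int64(1), np.int64(-56)), (np.int64(-1), np.int64(3), np.int64(-65)), (np.int64(15), np.int64(4), np.int64(-84)), (np.int64(17), np.int64(6), np.int64(-86))]
cap top cam [462 145 153  33   0   1  10  31  76]
```

```bash
python3 - <<'E'
from h import *
print(ctrl.tip_reach, [a for a in dir(ctrl) if a[0]!='_'])
p=ctrl.camera_params('wrist'); H=np.array(p['hand_eye'])
P=np.load('w1.npy'); s=ctrl.state()
pos=np.array([0.5368443,0.19379296,0.21359489]); T=np.array([[-.746,.666,0],[.666,.746,0],[0,0,-1.]])
L=(P-pos)@T*1000
for r in range(262,345,8): print(r,[L[r,c].round(0).astype(int).tolist() for c in (165,175,185,380,390,400) if np.isfinite(L[r,c,0])])
# projection of tips
for z in (-.02,0,.011):
    c=np.linalg.inv(H)@[.011,0,z,1]; print(z,p['cy']+p['fy']*c[1]/c[2])
im,Q=cloud('top'); Q=Q.reshape(-1,3); q=Q[(np.hypot(Q[:,0]-.5344,Q[:,1]-.1915)<.12)&(Q[:,2]>.075)]
print('arm in top cam lowest',np.sort(q[:,2])[:20].round(3))
im,Q=cloud('scene'); save(im,'scene1'); Q=Q.reshape(-1,3); q=Q[(np.hypot(Q[:,0]-.5344,Q[:,1]-.1915)<.1)]
print(np.histogram(q[:,2],bins=np.arange(0,.2,.01))[0])
E
```

```text
0.011 ['IKError', 'camera_params', 'search_frame', 'sign_off', 'silhouettes', 'snapshot', 'state', 'tip_reach']
262 [[-117, -154, 207], [-117, -141, 208], [-116, -127, 207], [-116, 124, 206], [-116, 138, 207], [-117, 151, 208]]
270 [[-128, -155, 207], [12, -48, -38], [11, -43, -37], [11, 42, -37], [10, 47, -35], [-128, 152, 207]]
278 [[-139, -156, 205], [11, -46, -43], [9, -43, -39], [7, 43, -36], [11, 44, -44], [-140, 154, 207]]
286 [[11, -48, -50], [11, -44, -49], [6, -43, -41], [4, 43, -38], [12, 42, -51], [11, 47, -49]]
294 [[11, -46, -55], [9, -43, -53], [2, -43, -42], [1, 42, -40], [8, 43, -51], [11, 45, -56]]
302 [[11, -44, -60], [6, -43, -54], [-1, -43, -43], [-2, 42, -41], [5, 43, -52], [11, 43, -60]]
310 [[11, -43, -65], [4, -43, -55], [-4, -43, -44], [-6, 43, -41], [3, 42, -53], [9, 43, -62]]
318 [[8, -43, -66], [1, -43, -57], [-8, -43, -44], [-10, 43, -43], [0, 42, -55], [6, 43, -63]]
326 [[5, -43, -67], [-2, -43, -58], [-218, -138, 208], [-217, 135, 207], [-3, 42, -56], [4, 43, -65]]
334 [[2, -43, -67], [-5, -43, -58], [-232, -140, 208], [-223, 133, 198], [-7, 43, -56], [0, 43, -64]]
342 [[-1, -43, -68], [-8, -43, -60], [-248, -142, 210], [-226, 130, 186], [-9, 42, -59], [-2, 43, -67]]
-0.02 253.65039635120604
0 236.8958576705165
0.011 229.14192102244232
arm in top cam lowest [0.12  0.123 0.123 0.127 0.13  0.13  0.133 0.133 0.135 0.137 0.137 0.138
 0.138 0.141 0.142 0.142 0.142 0.144 0.145 0.146]
[2700   99  103  287  351   76  115   63   25   23    1    5    6   27
   34   45   90   79   46]
```

View pics/scene1.png

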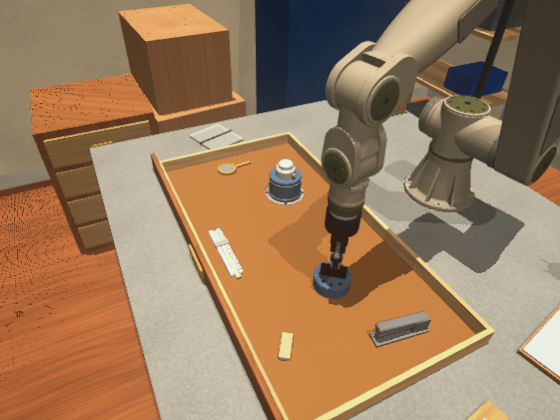

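The scene picture and the depth data both show the fingers shut just above the bar, with the scene cap at (332,280). The true fingertips sit about 31 mm farther back along the tool axis than stated. I'll open, go down 28 mm more and grasp again.

servo_tool --deltas '[0,0,0,0,0,0,0,0,0,0,0,0,0,0,0,0,0,0,0,0]' --gripper 100

```text
t: 8.95
position: [0.5344, 0.1915, 0.0539]
eef_rot: [-0.0, 0.335, 0.942, 0.0]
contact_force: [0.8, -0.3, 1.2]
opening: 0.0854
grasp_force: 0.0
```

servo_tool --deltas '[-0.0008,0.0003,0.01,0,-0.0008,0.0003,0.02,0,-0.0008,0.0003,0.028,0,-0.0008,0.0003,0.028,0,-0.0008,0.0003,0.028,0]'

```text
t: 9.57
position: [0.5352, 0.1913, 0.0259]
eef_rot: [-0.0, 0.335, 0.942, 0.0]
contact_force: [0.9, -0.7, -0.2]
opening: 0.0855
grasp_force: 0.0
```

servo_tool --deltas '[0,0,0,0,0,0,0,0,0,0,0,0,0,0,0,0,0,0,0,0]' --gripper 0 --grip_force 60

```text
t: 10.2
position: [0.5354, 0.1914, 0.0262]
eef_rot: [0.0, 0.335, 0.942, 0.0]
contact_force: [-0.6, -0.4, 2.2]
opening: 0.0153
grasp_force: 59.0
```

servo_tool --deltas '[0,0,-0.02,0,0,0,-0.06,0,0,0,-0.1,0,0,0,-0.135,0,-0.01,-0.018,-0.145,0,-0.035,-0.061,-0.145,0,-0.06,-0.105,-0.145,0,-0.085,-0.149,-0.145,0,-0.11,-0.193,-0.145,0,-0.135,-0.237,-0.145,0]'

```text
t: 11.45
position: [0.488, -0.0797, 0.1693]
eef_rot: [-0.001, 0.336, 0.942, -0.0]
contact_force: [1.0, -1.1, -2.1]
opening: 0.015
grasp_force: 59.0
```

servo_tool --deltas '[-0.025,-0.044,0,-0.02,-0.045,-0.079,0,-0.04,-0.055,-0.096,0,-0.07,-0.058,-0.101,0,-0.07,-0.058,-0.101,0,-0.07,-0.058,-0.101,0,-0.07]'

```text
t: 12.2
position: [0.471, -0.1917, 0.1705]
eef_rot: [-0.0, 0.302, 0.953, 0.0]
contact_force: [-0.5, -0.3, -1.5]
opening: 0.0146
grasp_force: 59.1
```

```bash
cat > hold.py <<'E'
from h import *
s=ctrl.state(); im,P=cloud('wrist'); save(im,'w5'); p=np.array(s['position']); T=q2R(s['eef_rot'])
print(s['t'],p.round(4),T[:2,:2].round(4).tolist(),s['joint_positions'].round(3),s['contact_force'].round(2),s['ft_torque'].round(3))
L=((P-p)@T).reshape(-1,3); m=(np.hypot(L[:,0],L[:,1])<.07)&(abs(L[:,2]+.0145)<.006)
q=L[m]; print(len(q),cv2.minEnclosingCircle(q[:,:2].astype(np.float32)*1000),np.median(q[:,2]))
A=np.c_[q[:,:2],np.ones(len(q))]; print('tilt',np.linalg.lstsq(A,q[:,2],rcond=None)[0])
t=np.array([.4715,-.1925])-p[:2]; print('to centre tool xy',T[:2,:2].T@t, 'h',p[2]-.0262)
E
python3 hold.py
```

```text
12.2 [ 0.471  -0.1917  0.1705] [[-0.8179, 0.5754], [0.5754, 0.8179]] [-0.545  0.203 -0.206  1.163  0.     0.068] [-0.5  -0.27 -1.54] [-0.034  0.008 -0.007]
12732 ((-0.10777430981397629, -0.0030360997188836336), 46.164859771728516) -0.014927566930770148
tilt [ 0.01291493  0.00018494 -0.01503206]
to centre tool xy [-0.00088904 -0.00031833] h 0.1443236623880265
```

servo_tool --deltas '[-0.0009,-0.0003,0.01,0,-0.0009,-0.0003,0.025,0,-0.0009,-0.0003,0.037,0,-0.0009,-0.0003,0.04,0,-0.0009,-0.0003,0.04,0]'

```text
t: 12.88
position: [0.4716, -0.1933, 0.1305]
eef_rot: [-0.0, 0.302, 0.953, 0.0]
contact_force: [0.4, -1.0, -1.3]
opening: 0.0146
grasp_force: 59.0
```

servo_tool --deltas '[0,0,0.003,0,0,0,0.006,0,0,0,0.009,0,0,0,0.011,0,0,0,0.011,0]'

```text
t: 13.5
position: [0.4717, -0.1933, 0.1197]
eef_rot: [-0.0, 0.302, 0.953, 0.0]
contact_force: [-0.7, 0.2, -2.5]
opening: 0.0151
grasp_force: 59.0
```

servo_tool --deltas '[0.0003,0.0005,0.001,0,0.0003,0.0005,0.002,0,0.0003,0.0005,0.003,0,0.0003,0.0005,0.003,0]'

```text
t: 14.0
position: [0.4718, -0.1928, 0.1168]
eef_rot: [-0.0, 0.302, 0.953, 0.0]
contact_force: [0.1, -0.6, -2.4]
opening: 0.0148
grasp_force: 59.0
```

servo_tool --deltas '[0,0,0.001,0,0,0,0.001,0]'

```text
t: 14.25
position: [0.472, -0.1929, 0.1161]
eef_rot: [0.0, 0.302, 0.953, -0.0]
contact_force: [0.5, 0.8, -0.3]
opening: 0.0152
grasp_force: 59.4
```

servo_tool --deltas '[0,0,0.001,0,0,0,0.001,0]'

```text
t: 14.5
position: [0.4721, -0.193, 0.116]
eef_rot: [0.001, 0.302, 0.953, -0.0]
contact_force: [-2.2, 1.9, 8.3]
opening: 0.0149
grasp_force: 60.6
```

servo_tool --deltas '[0,0,-0.0003,0.04,0,0,-0.0003,0.08,0,0,-0.0003,0.12,0,0,-0.0003,0.12]'

```text
t: 15.0
position: [0.4724, -0.1933, 0.1161]
eef_rot: [0.001, 0.359, 0.933, -0.0]
contact_force: [-0.6, -1.0, 7.8]
opening: 0.0152
grasp_force: 60.2
```

servo_tool --deltas '[0,0,0,0.04,0,0,0,0.08,0,0,0,0.12,0,0,0,0.12]'

```text
t: 15.5
position: [0.4724, -0.1933, 0.116]
eef_rot: [0.001, 0.414, 0.91, -0.0]
contact_force: [-1.0, 0.3, 6.3]
opening: 0.0152
grasp_force: 60.1
```

servo_tool --deltas '[0,0,0,0.04,0,0,0,0.08,0,0,0,0.12,0,0,0,0.12]'

```text
t: 16.0
position: [0.4723, -0.1931, 0.1155]
eef_rot: [0.001, 0.467, 0.884, 0.0]
contact_force: [0.3, -0.4, 2.3]
opening: 0.0152
grasp_force: 59.7
```

servo_tool --deltas '[0,0,0,0.04,0,0,0,0.08,0,0,0,0.12,0,0,0,0.12]'

```text
t: 16.5
position: [0.4714, -0.1925, 0.1145]
eef_rot: [-0.001, 0.519, 0.854, 0.0]
contact_force: [-0.1, 0.8, -1.8]
opening: 0.0152
grasp_force: 59.1
```

servo_tool --deltas '[0,0,0,0.04,0,0,0.001,0.05,0,0,0.002,0.05,0,0,0.0025,0.05]'

```text
t: 17.0
position: [0.4717, -0.1928, 0.1124]
eef_rot: [-0.0, 0.541, 0.841, 0.0]
contact_force: [-0.4, -0.0, -1.6]
opening: 0.0153
grasp_force: 59.1
```

servo_tool --deltas '[0,0,0.001,0,0,0,0.002,0,0,0,0.003,0,0,0,0.003,0]'

```text
t: 17.5
position: [0.4719, -0.1929, 0.1099]
eef_rot: [0.0, 0.541, 0.841, 0.0]
contact_force: [-2.3, 1.1, 2.5]
opening: 0.0152
grasp_force: 59.7
```

servo_tool --deltas '[0,0,0.002,0,0,0,0.004,0,0,0,0.006,0,0,0,0.0085,0,0,0,0.0085,0]'

```text
t: 18.12
position: [0.472, -0.1929, 0.1017]
eef_rot: [0.0, 0.541, 0.841, 0.0]
contact_force: [-3.4, 1.6, 9.5]
opening: 0.0151
grasp_force: 60.7
```

servo_tool --deltas '[0,0,0.0004,0.06,0,0,0.0004,0.16,0,0,0.0004,0.26,0,0,0.0004,0.36,0,0,0.0004,0.46,0,0,0.0004,0.56,0,0,0.0004,0.66,0,0,0.0004,0.76,0,0,0.0004,0.8,0,0,0.0004,0.8]'

```text
t: 19.38
position: [0.4729, -0.1936, 0.1019]
eef_rot: [0.001, 0.826, 0.564, 0.001]
contact_force: [-1.3, -0.0, 8.4]
opening: 0.015
grasp_force: 60.6
```

```bash
python3 hold.py
```

```text
19.375 [ 0.4729 -0.1936  0.1019] [[0.3649, 0.9311], [0.9311, -0.3649]] [-0.546  0.251 -0.321  0.996 -0.     1.399] [-1.31 -0.02  8.38] [ 0.152  0.511 -0.058]
12750 ((-0.5126132965087891, -0.01908007822930813), 46.23088073730469) -0.01497931874917315
tilt [ 0.01363796  0.00168153 -0.01508985]
to centre tool xy [ 0.00051181 -0.00166235] h 0.07569760846504894
```

servo_tool --deltas '[0.0003,-0.0008,0.0002,0.06,0.0003,-0.0008,0.0002,0.16,0.0003,-0.0008,0.0002,0.26,0.0003,-0.0008,0.0002,0.36,0.0003,-0.0008,0.0002,0.46,0.0003,-0.0008,0.0002,0.56,0.0003,-0.0008,0.0002,0.66,0.0003,-0.0008,0.0002,0.66]'

```text
t: 20.42
position: [0.4728, -0.1935, 0.1019]
eef_rot: [0.002, 0.964, 0.265, 0.001]
contact_force: [-1.0, -0.3, 7.9]
opening: 0.0149
grasp_force: 60.7
```

```bash
python3 hold.py
```

```text
20.425 [ 0.4728 -0.1935  0.1019] [[0.8594, 0.5113], [0.5113, -0.8594]] [-0.546  0.25  -0.322  0.994 -0.     2.059] [-0.96 -0.33  7.95] [-0.048  0.286 -0.038]
12722 ((-0.5231531262397766, -0.14080552756786346), 46.04952621459961) -0.014968335613504235
tilt [ 0.01494035  0.00117816 -0.0150942 ]
to centre tool xy [-0.00060276 -0.00151995] h 0.07574687804811314
```

servo_tool --deltas '[0,0,0,0.04,0,0,0,0.08,0,0,0,0.12,0,0,0,0.12]'

```text
t: 20.98
position: [0.4728, -0.1936, 0.102]
eef_rot: [0.002, 0.978, 0.207, 0.001]
contact_force: [-0.7, -0.2, 9.0]
opening: 0.0157
grasp_force: 60.7
```

```bash
cat > st.py <<'E'
from h import *
s=ctrl.state(); print(s['t'],s['position'].round(4),s['joint_positions'][5].round(3),s['contact_force'].round(2),s['ft_torque'].round(3))
E
python3 st.py
```

```text
20.975 [ 0.4728 -0.1936  0.102 ] 2.179 [-0.74 -0.24  9.03] [-0.044  0.253  0.009]
```

servo_tool --deltas '[0,0,0,0.03,0,0,0,0.06,0,0,0,0.06]'

```text
t: 21.35
position: [0.4728, -0.1936, 0.102]
eef_rot: [0.002, 0.984, 0.178, 0.001]
contact_force: [-1.4, -0.3, 9.0]
opening: 0.0151
grasp_force: 60.7
```

```bash
python3 st.py
```

```text
21.35 [ 0.4728 -0.1936  0.102 ] 2.239 [-1.37 -0.34  8.95] [-0.012  0.29  -0.01 ]
```

servo_tool --deltas '[0,0,0,0.03,0,0,0,0.06,0,0,0,0.06]'

```text
t: 21.72
position: [0.4731, -0.1934, 0.102]
eef_rot: [0.002, 0.989, 0.149, 0.002]
contact_force: [-1.1, 0.1, 7.4]
opening: 0.0151
grasp_force: 61.5
```

```bash
python3 st.py
```

```text
21.725 [ 0.4731 -0.1934  0.102 ] 2.297 [-1.1   0.07  7.42] [-0.077  0.105  0.979]
```

The torque of 1 N·m shows it is at the stop. I'll ease the turn, let the spring lift the cap, then release.

servo_tool --deltas '[0,0,0,-0.015,0,0,-0.001,-0.02,0,0,-0.002,-0.02,0,0,-0.003,-0.02,0,0,-0.004,-0.02,0,0,-0.0045,-0.02,0,0,-0.0045,-0.02]'

```text
t: 22.6
position: [0.4729, -0.1932, 0.1053]
eef_rot: [0.001, 0.987, 0.158, 0.001]
contact_force: [5.2, -3.5, -0.8]
opening: 0.0147
grasp_force: 59.5
```

```bash
python3 st.py
```

```text
22.6 [ 0.4729 -0.1932  0.1053] 2.278 [ 5.23 -3.51 -0.77] [-0.531 -0.967  0.426]
```

servo_tool --deltas '[0,0,0,0,0,0,0,0,0,0,0,0,0,0,0,0,0,0,0,0,0,0,0,0]' --gripper 100

```text
t: 23.35
position: [0.4712, -0.1922, 0.1051]
eef_rot: [-0.0, 0.987, 0.158, 0.0]
contact_force: [0.1, 0.2, -0.2]
opening: 0.0855
grasp_force: 0.0
```

servo_tool --deltas '[0,0,-0.02,0,0,0,-0.05,0,0,0,-0.09,0,0,0,-0.13,0,0,0,-0.15,0,0,0,-0.15,0,0,0,-0.15,0]'

```text
t: 24.22
position: [0.4708, -0.192, 0.254]
eef_rot: [-0.001, 0.987, 0.158, -0.001]
contact_force: [-0.4, 0.4, 0.2]
opening: 0.0854
grasp_force: 0.0
```

```bash
cat > chk.py <<'E'
from h import *
s=ctrl.state(); print(s['t'],s['position'].round(4),s['contact_force'].round(2))
im,P=cloud('wrist'); save(im,'w6'); Q=P.reshape(-1,3); Q=Q[np.hypot(Q[:,0]-.4715,Q[:,1]+.1925)<.055]
z=Q[:,2]; print(np.histogram(z,bins=np.arange(.07,.17,.005))[0])
q=Q[(z>.105)&(z<.13)]; q=q[abs(q[:,2]-np.median(q[:,2]))<.006]
print('top',cv2.minEnclosingCircle(q[:,:2].astype(np.float32)*1000),'h',np.median(q[:,2])-.0058-.0353)
c=q.mean(0); print('tilt',np.linalg.lstsq(np.c_[q[:,:2]-c[:2],np.ones(len(q))],q[:,2],rcond=None)[0][:2])
b=Q[(z>.138)&(z<.16)]; print('bar',cv2.minAreaRect(b[:,:2].astype(np.float32)*1000),'h',np.median(b[:,2])-.0708)
E
python3 chk.py
```

```text
24.225 [ 0.4708 -0.192   0.254 ] [-0.4   0.37  0.18]
[  22  311  175   14   33   38   38   39   41  106 5585   13   18   16
   21   96 1220    0    0]
top ((472.2498779296875, -193.81712341308594), 46.286712646484375) h 0.08100612314070418
tilt [-0.00143132 -0.00075349]
bar ((472.50482177734375, -193.60760498046875), (63.468849182128906, 16.024478912353516), 19.20330238342285) h 0.08103918768373944
```

View pics/w6.png

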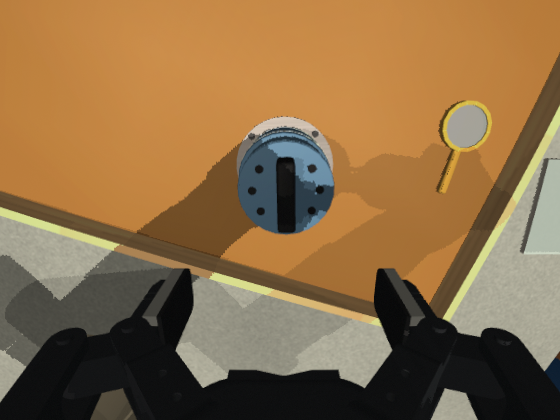

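The picture shows the cap level on the canister at (286,186). Its height is 81.0 mm, its tilt is about 0.1°, and the gripper is clear of it. That is the locked position, so I'm handing in.

```bash
python3 -c "
from rig import ctrl
print(ctrl.sign_off())"
```

```text
the job is handed in; nothing more can be done
None
```

The cap is locked on the canister: it measures level at 81 mm, turned clockwise to its stop and released. The gripper touched nothing else; an empty first close above the bar (fingertips about 31 mm shorter than stated) needed a second grasp, and I handed in at about 24 s.

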